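Shine the work torch into the open gear case

ROBOT

A 6-joint arm with a two-finger parallel gripper is mounted at the origin on the work surface. World frame = base frame: x ahead of the robot, y to its left, z up, the work surface at z = 0. Lengths are in m, angles in rad, forces in N, time in s.
With the tool pointing down it reaches from about 0.325 to 1 m from the base axis. Payload 5.1 kg.
Tool frame: the origin (TCP) lies at the very end of the fingers, on their centre line; the grasp point (between the pads) lies arm.grip_point_offset behind it (arm.grip_point_offset is the distance from the TCP to the grasp point, in m); x points along the fingers, y is the direction in which the jaws open and shut, and the axes are right-handed (so a half turn about x gives the same grasp; the last joint's range is limited). The gripper opens to 85 mm and grips with 20 to 120 N. Pads are 22 mm wide; open, the fingers measure 114 mm over their backs; the gripper's body (76 mm by 85 mm) begins 54 mm behind the grasp point. The pads swing forward as they close: fully open they stand 13 mm farther back than shut.
Start: joints at [1.075, 0.124, 1.65, -0, 1.367, -0.083], TCP at [0.261, 0.595, 0.209] pointing down, gripper open.
Joint ranges: [-2.61, 2.61], [-1.02, 2.33], [0.03, 2.71], [-1.35, 4.49], [0.32, 2.68], [-2.91, 2.91]. Speed limits (rad/s): [2.57, 2.57, 3.14, 3.14, 3.14, 3.14].

INTERFACE

Orientations are given as a 3x3 rotation matrix whose columns are the frame's x, y, z axes.
In Python, from station import arm gives the robot as it stands. The module is installed in compiled form; this text tells all that it offers.
- The arm moves only by the tool servo_tool, never from a script. Its argument "plan" is a list of rows, each an object of numbers: "x", "y", "z": the shift along the tool's x, y, z in cm; "rx", "ry", "rz": the turn, a rotation vector about the tool's x, y, z in rad; "jaw": the opening, from -1 (shut) to 1 (fully open), so that 0 is half open. In form: [{"x": .., "y": .., "z": .., "rx": .., "ry": .., "rz": .., "jaw": ..}, ...]. A call has 1 to 20 rows; each row shifts and turns the commanded pose from where the row before left it, along the tool's axes as they then stand; what a row does not reach is not made up. A row lasts 1/12 s, in which the tool goes at most 41.7 mm and 7.16 degrees, less where a joint would pass 70% of its speed; a pose out of reach is approached as far as the arm can. A call with a gripper value outside its range is refused whole. The fingers move at their own pace and stop on an object; "newtons" is the grip in N (left out, the last holds). Time passes only in rows, so rows that do not move let the fingers close. It gives the time, the measured TCP pose, the force and the opening at its end, in the units of the state.
- arm.state(): the state, without advancing time (a new reading comes with each control period).
- arm.read_camera(name): name is "side" or "top" or "wrist"; returns the picture (400x640x3 uint8, red, green, blue); there is no depth.
- arm.camera_model(name): a dict with "camera_matrix" (3x3 intrinsics, pixels), "cam_to_world" (4x4, takes a point from camera to world coordinates); the wrist camera has in their place "tool_from_camera" (4x4, takes a point from camera to tool coordinates, whose origin is the TCP and whose axes are the tool frame's). Camera axes: x right, y down, z forward; pixel columns grow to the right and rows downward; lengths in m; the calibration is good to about 2 mm. A picture is of the moment at which its call begins: read the wrist's pose just before it. camera_model takes no time and is no camera call.
- arm.job_done(): hands the job in, once; it reports no verdict.
Trained networks look in the newest picture that a camera, given by its name, has taken for a name from the list of things; names that differ only in an ending like _2 or _b are one class to them, and where a whole thing is asked for, a point or a joint stands for the part that bears it (a point fixed in the world has none). Each returns a list of dicts, best first, with "score" (0 to 1); they miss things now and then, are a little off and sometimes report something else, mostly with a low value. They report only what shows in the picture. A call takes as long as a camera call. They do not tell look-alikes from the thing itself.
- arm.regions_of(camera, thing): "mask" (400x640 bool, what is visible of it) and "at" ([column, row] as shares, 0 to 1, of the picture: columns of its width, rows of its height, amid what is visible of it).
- arm.mark_of(camera, thing): "at" ([column, row] as shares, 0 to 1, of the picture: columns of its width, rows of its height: a listed point, or the origin of a listed thing).
The state is a dict: "time_s": time; "joints": joint angles; "joint_vel": joint speeds; "joint_torque": joint torques, N m; "eef_pos": TCP position; "eef_rot": TCP orientation; "ft_force": force on the tool from outside, world axes, zero at the start; "ft_torque": the same for the moment, N m; "opening": finger opening in m.
Only numpy, scipy, OpenCV 4.12 (cv2) and the standard library are available. Lean on these libraries where they do the work, as an engineer would, in place of code of your own. Each camera call takes 0.05 s, during which the arm holds its last target. There are 200 camera calls.

TASK

Someone has parked the fuel can on the buggy's chassis plate, right in front of the open gear case. Lift it off, keeping it upright, and stand it on the rubber mat without dropping it, then draw the torch out of its charging dock and shine it squarely into the middle of the gear case's round opening, the lens about 90 mm (a hand's breadth) from the opening. Finish while holding the torch there, steady and touching nothing but the gripper, so that I can look at the gears; leave everything else on the bench where it is.

Things in the scene. Friction and masses are not known exactly. Their poses are not given: they have to be found in the camera images.
- car: Stripped radio-control buggy chassis on a black work stand, fixed. Bare aluminium plate 370 x 140 mm, its top 64 mm above the bench. Origin on the bench under the middle of the plate (5 mm off along x); x runs along the plate towards the gear case and the shock tower (tower 178 mm along x, 200 mm high, 125 mm wide; with hubs and axles the car is 300 mm wide at 135 mm along x), z up. Thin posts 42 mm tall stand on the plate at x = -117 and -168 mm, y = +-52 mm.
- opening (a point): Centre of the round open mouth of the aluminium gear case, 78 mm above the chassis plate and 100 mm along the car's x. Mouth 50 mm across inside, 74 mm outside, case 58 mm deep with gears at the bottom. The point's z axis points out of the case along its bore: up and back over the bare plate, away from the shock tower, 40 degrees from vertical.
- can_mid (a point): Middle (half-way up the 100 mm tall body, 50 mm above its underside) of the flat rectangular steel fuel can, 110 mm (its x) x 65 mm (its y), about 0.3 to 0.6 kg, standing loose on the chassis plate in front of the gear case; z up.
- can_handle (a point): Middle of the can's straight carrying handle: a dark bar along the can's x, 14 mm wide (y), 10 mm thick, with 76 mm of clear length between its two legs; it lies 138 mm above the can's underside and leaves 33 mm of room under it. A black screw cap (20 mm across, 16 mm high) sits on the top of the can in one corner, 40 mm along +x and 20 mm along +y from the middle.
- can: The whole fuel can with its handle; origin at the centre of its underside, z up, x along the handle.
- mat: Black ribbed rubber mat fixed flat on the bench to one side of the car, 160 x 160 mm, 4 mm thick (top 4 mm above the bench). Origin at the centre of its underside, z up.
- dock: Charging dock of the torch, fixed on the bench on the other side of the car: black base 110 x 90 x 10 mm with an upright round cup in its middle, 54 mm outside, 40 mm inside, rim 45 mm above the bench, cup floor 10 mm above the bench. Origin at the centre of the underside, z up.
- torch_mid (a point): Middle of the round metal work torch (130 mm long, about 0.13 kg), 65 mm from either end. It stands loose and upright in the dock's cup, head and lens down, tail up. The point's z axis runs along the torch from the lens to the tail. The head is 33 mm across and 34 mm long; then it narrows over 10 mm to the ribbed body, 24 mm across, which goes on to the tail. In the dock the tail is 140 mm above the bench.
- lens (a point): Centre of the torch's lens, the flat end of the head, 65 mm from the middle; same axes as the torch's middle (z towards the tail, so the light leaves along -z).
- spot (a point): Point on the torch's beam 90 mm in front of the lens, where the spot of light is wanted to fall; same axes.
- torch: The whole torch; origin at the centre of the lens, z towards the tail.
- gear_c (a point): Bystander: loose steel gear ring, 44 mm across, 10 mm thick, lying on the chassis plate towards the end away from the shock tower. Point: 5 mm above its underside.
- cap_c (a point): Bystander: upturned green plastic cap, 68 mm across, 55 mm high, on the bench just beyond the dock (100 mm from its middle). Point: its middle.
- shock_c (a point): Bystander: loose coil-over shock absorber lying on the bench, about 140 mm long (its own x), 24 mm thick, on the robot's side of the mat. Point: its middle, 12 mm up.
- jar_c (a point): Bystander: small lidded glass jar, 56 mm across, 60 mm tall, on the bench just beyond the mat (112 mm from its middle). Point: half-way up.
- driver_c (a point): Bystander: screwdriver lying on the bench along its own x, about 200 mm long, on the robot's side of the dock. Point: near its middle, on the bench side.
Mind the look-alikes: they are no part of the job. What is shaped like the torch but green or purple is not meant.

How it is judged:
On the way, in this order (a step that is already met when the one before it is completed fails the run):
1. the fuel can stands upright on the rubber mat, let go (x of can_mid in the frame of mat between -0.07 and 0.07 m and y of can_mid in the frame of mat between -0.07 and 0.07 m and z of can_mid in the frame of mat between 0.047 and 0.061 m and angle between can_mid's own z axis and vertical below 0.1 rad and linear speed of can below 0.03 m/s and contact force between the fingers and can below 0.1 N), for 0.2 s.
2. the torch is drawn out of the dock and held clear of it (contact force between the fingers and torch above 1 N and contact force between torch and dock below 0.05 N and contact force between torch and car below 0.05 N and contact force between torch and can below 0.05 N and contact force between torch and mat below 0.05 N and z of lens in the frame of dock above 0.07 m), for 0.2 s.
At the end, for the whole second after the job is handed in: Can upright (0.1 rad) on the mat, middle within 70 mm of the mat's middle each way, let go. Torch held still by the fingers alone: lens 50 to 130 mm out from the opening, over 120 mm up, axis within 0.2 rad of the bore's, beam point 90 mm ahead of the lens within 22 mm of the bore's axis each way (all of step 1 and contact force between the fingers and torch above 1 N and contact force between torch and dock below 0.05 N and contact force between torch and car below 0.05 N and contact force between torch and can below 0.05 N and contact force between torch and mat below 0.05 N and z of lens in the frame of opening between 0.05 and 0.13 m and x of spot in the frame of opening between -0.022 and 0.022 m and y of spot in the frame of opening between -0.022 and 0.022 m and angle between the z axis of torch_mid and the z axis of opening, either way round below 0.2 rad and z of torch_mid in the frame of opening above 0.1 m and height (world z) of lens above 0.12 m and linear speed of torch below 0.03 m/s and angular speed of torch below 0.2 rad/s); the arm keeps its last pose, push and grip.
It fails at once if the fuel can is tipped by more than 0.5 rad (angle between can_mid's own z axis and vertical above 0.5 rad).
It fails at once if the fuel can is dropped (falls faster than 0.6 m/s out of the fingers) (linear speed of can above 0.6 m/s and contact force between the fingers and can below 0.05 N).
It fails at once if another thing on the bench is moved by more than 30 mm (distance of any of gear_c, cap_c, shock_c, jar_c, driver_c from where it was at the start of the episode above 0.03 m).
It also fails if it takes over 54 s, if anything falls off the work surface, if the arm or the gripper's body presses on something with over 40 N, if the wrist force passes 120 N, or if a joint passes its speed limit or range.

## Working session

There is one attempt and no reset: what is moved stays moved. The work goes in short steps, Python scripts to look and compute and a tool call to move; the robot and the scene stay as the last step left them, time stands still between calls to the robot, and variables do not carry over. Pictures are saved under pics/ and viewed, about 8 in all and at most 12, crops included, and the job is handed in when it is done.

Besides the shell and the picture viewer there is one more tool, called after "Emit:" as a command line: name --argument value ..., lists and objects as JSON in quotes. servo_tool: Moves the arm, as the interface text tells. Its arguments: {"type":"object","properties":{"plan":{"type":"array","items":{"type":"object","properties":{"x":{"type":"number"},"y":{"type":"number"},"z":{"type":"number"},"rx":{"type":"number"},"ry":{"type":"number"},"rz":{"type":"number"},"jaw":{"type":"number"}}}},"newtons":{"type":"number"}},"required":["plan"]}

```bash
mkdir -p pics; cat > h.py <<'E'
import numpy as np, cv2
from station import arm
def cam(n):
    m=arm.camera_model(n); K=np.array(m["camera_matrix"])
    if "cam_to_world" in m: T=np.array(m["cam_to_world"])
    else:
        s=arm.state(); W=np.eye(4); W[:3,:3]=s["eef_rot"]; W[:3,3]=s["eef_pos"]; T=W@np.array(m["tool_from_camera"])
    return K,T
def px(at): return np.array([at[0]*640,at[1]*400])
def ray(n,p):
    K,T=cam(n); d=T[:3,:3]@np.linalg.solve(K,[p[0],p[1],1]); return T[:3,3],d/np.linalg.norm(d)
def onz(n,p,z):
    o,d=ray(n,p); return o+d*(z-o[2])/d[2]
def proj(n,X):
    K,T=cam(n); q=K@(T[:3,:3].T@(np.array(X)-T[:3,3])); return q[:2]/q[2]
def tri(rays):
    A=np.zeros((3,3));b=np.zeros(3)
    for o,d in rays:
        P=np.eye(3)-np.outer(d,d);A+=P;b+=P@o
    X=np.linalg.solve(A,b); return X,[float(np.linalg.norm(np.cross(X-o,d))) for o,d in rays]
def snap(n,name=None):
    im=np.array(arm.read_camera(n))
    if name: cv2.imwrite("pics/"+name,im[:,:,::-1])
    return im
E
python3 - <<'E'
from h import *
np.set_printoptions(precision=4,suppress=True)
a=snap("top");b=snap("side")
s=arm.state();print(s["time_s"],s["eef_pos"],s["eef_rot"],s["opening"],arm.grip_point_offset)
for n in("top","side"):print(n,cam(n)[1])
out=np.vstack([a,b]); cv2.imwrite("pics/a.png",cv2.resize(out[:,:,::-1],(640,800))[:, :])
cv2.imwrite("pics/top.png",a[:,:,::-1]);cv2.imwrite("pics/side.png",b[:,:,::-1])
R={}
for n in("top","side"):
    for t in ["can_mid","can_handle","mat","dock","torch_mid","lens","opening","car","gear_c","cap_c","shock_c","jar_c","driver_c"]:
        try:r=arm.mark_of(n,t)
        except Exception as e: print(n,t,e);continue
        print(n,t,[(np.round(px(q["at"]),1).tolist(),round(q["score"],2)) for q in r[:3]])
print(arm.state()["time_s"])
E
```

```text
0.1 [0.2605 0.5949 0.2082] [[-0.0009  0.4012  0.916 ]
 [-0.0017  0.916  -0.4012]
 [-1.     -0.0019 -0.0002]] 0.08558478163932698 0.0187
top [[ 0.0202 -0.9809  0.1935  0.2635]
 [-0.9998 -0.0208 -0.0009  0.0578]
 [ 0.0049 -0.1934 -0.9811  1.3414]
 [ 0.      0.      0.      1.    ]]
side [[ 0.7489 -0.366   0.5524 -0.1403]
 [-0.6625 -0.3944  0.6368 -0.7124]
 [-0.0152 -0.8429 -0.5378  0.7421]
 [ 0.      0.      0.      1.    ]]
top can_mid [([347.3, 200.1], 0.95), ([351.5, 202.0], 0.71)]
top can_handle [([352.4, 192.6], 0.92)]
top mat [([467.6, 215.4], 0.59)]
top dock [([218.6, 208.3], 0.72), ([467.5, 214.1], 0.55)]
top torch_mid [([173.0, 210.8], 0.7), ([254.6, 170.9], 0.64)]
top lens [([216.1, 207.5], 0.7), ([255.5, 175.2], 0.67), ([176.6, 216.5], 0.64)]
top opening [([329.5, 147.7], 0.82)]
top car [([343.4, 191.3], 0.64)]
top gear_c [([360.0, 241.1], 0.72), ([217.1, 207.4], 0.54)]
top cap_c [([207.5, 167.2], 0.72)]
top shock_c [([469.8, 254.4], 0.72)]
top jar_c [([465.2, 169.3], 0.61)]
top driver_c [([217.1, 244.8], 0.76)]
side can_mid [([328.2, 204.1], 0.9)]
side can_handle [([328.6, 177.0], 0.86)]
side mat []
side dock [([259.9, 189.2], 0.9)]
side torch_mid [([297.9, 179.6], 0.85), ([240.0, 168.2], 0.71), ([256.5, 173.3], 0.63)]
side lens [([298.5, 194.3], 0.78), ([263.7, 189.6], 0.75), ([241.3, 182.2], 0.52)]
side opening [([351.9, 175.8], 0.94)]
side car [([335.7, 226.3], 0.98), ([259.4, 172.9], 0.4)]
side gear_c [([308.1, 232.5], 0.68)]
side cap_c [([280.5, 172.6], 0.71)]
side shock_c [([389.1, 315.5], 0.91)]
side jar_c [([437.0, 265.1], 0.71), ([326.4, 218.9], 0.71)]
side driver_c [([239.5, 201.5], 0.64)]
1.4
```

View pics/top.png

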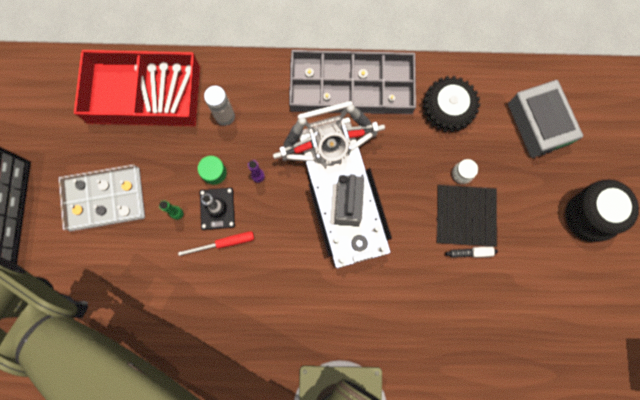

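View pics/side.png

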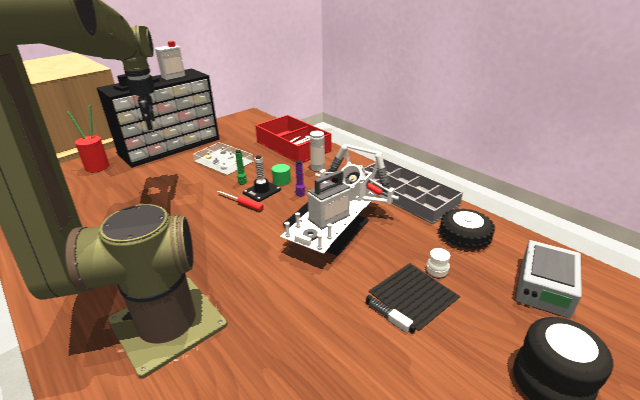

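```bash
python3 - <<'E'
from h import *
np.set_printoptions(precision=4,suppress=True)
P={"can_mid":((347.3,200.1),(328.2,204.1)),"can_handle":((352.4,192.6),(328.6,177)),"opening":((329.5,147.7),(351.9,175.8)),"gear":((360,241.1),(308.1,232.5)),"dock":((218.6,208.3),(259.9,189.2)),"cap":((207.5,167.2),(280.5,172.6)),"shock":((469.8,254.4),(389.1,315.5)),"jar":((465.2,169.3),(437,265.1)),"driver":((217.1,244.8),(239.5,201.5)),"lens":((216.1,207.5),(263.7,189.6)),"car":((343.4,191.3),(335.7,226.3))}
for k,(a,b) in P.items():
    X,e=tri([ray("top",a),ray("side",b)]);print(k,X,np.round(e,4))
print("mat",onz("top",(467.6,215.4),0.004))
a=cv2.imread("pics/top.png");b=cv2.imread("pics/side.png")
c1=cv2.resize(a[140:270,290:410],(480,520),interpolation=cv2.INTER_CUBIC)
c2=cv2.resize(a[150:215,150:230],(320,260),interpolation=cv2.INTER_CUBIC)
c3=cv2.resize(b[140:205,225:305],(320,260),interpolation=cv2.INTER_CUBIC)
cv2.imwrite("pics/c.png",np.hstack([c1,np.vstack([c2,c3])]))
E
```

```text
can_mid [ 0.5109 -0.0051  0.1055] [0.0006 0.0006]
can_handle [ 0.5088 -0.0111  0.1996] [0.0007 0.0007]
opening [0.643  0.0378 0.1294] [0.007 0.007]
gear [ 0.4102 -0.0376  0.0737] [0.003 0.003]
dock [0.4972 0.3333 0.0116] [0.0028 0.0028]
cap [0.6094 0.3655 0.0228] [0.0008 0.0008]
shock [ 0.395  -0.3364  0.0036] [0.0039 0.0039]
jar [ 0.6163 -0.3227  0.0189] [0.0032 0.0032]
driver [0.4051 0.3317 0.0002] [0.0015 0.0015]
lens [0.5074 0.3385 0.002 ] [0.0045 0.0045]
car [0.5532 0.0021 0.0008] [0.0024 0.0024]
mat [ 0.4958 -0.3315  0.004 ]
```

View pics/c.png

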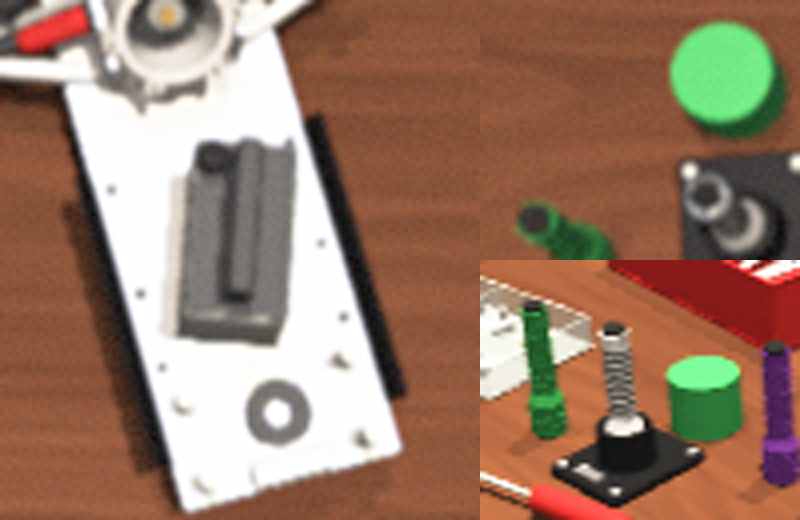

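Grey metal torch standing in the black dock (top 207,199; side 259,165) is the one meant: the green (170,204) and purple (256,170) ones stand loose on the bench. The can's handle runs from about (352,176) to (349,214) in the top view. The mat is at (467,215).

```bash
cat >> h.py <<'E'
from scipy.spatial.transform import Rotation as Ro
np.set_printoptions(precision=4,suppress=True)
def frame(xax,yax):
    x=np.array(xax,float);x/=np.linalg.norm(x);y=np.array(yax,float);y-=x*(x@y);y/=np.linalg.norm(y)
    return np.c_[x,y,np.cross(x,y)]
def go(p,R1=None):
    s=arm.state();R0=np.array(s["eef_rot"]);p0=np.array(s["eef_pos"])
    print("t",s["time_s"],"pos",p0,"shift cm (tool now)",R0.T@(np.array(p)-p0)*100)
    if R1 is not None: print("turn",Ro.from_matrix(R0.T@R1).as_rotvec(),"shift cm after turn",R1.T@(np.array(p)-p0)*100)
E
python3 - <<'E'
from h import *
f=lambda x,y:(290+x/4,140+y/4)
a=onz("top",f(249,143),.202);b=onz("top",f(236,295),.202);print("handle",a,b,(a+b)/2,np.linalg.norm(a-b),np.arctan2(*(a-b)[1::-1]))
l1=onz("top",f(68,85),.064);l2=onz("top",f(185,512),.064);r1=onz("top",f(275,35),.064);r2=onz("top",f(400,450),.064)
for q,w in((l1,l2),(r1,r2)):print("edge",q,w,np.arctan2(*(q-w)[1::-1]))
print("front corners mid",(l2+r2)/2,np.linalg.norm(l2-r2))
print("open",onz("top",(329.5,147.7),.142),onz("side",(351.9,175.8),.142),onz("top",f(168,35),.142))
print("tail",onz("top",(207,199),.14),onz("side",(259,165),.14),"green",onz("top",(169,204),.13),"purple",onz("top",(255,165),.13))
h=a-b
d=h/np.linalg.norm(h)
go([.509,-.0111,.29],frame([0,0,-1],[-d[1],d[0],0]))
go([.509,-.0111,.29],frame([0,0,-1],[d[1],-d[0],0]))
E
```

```text
handle [ 0.5486 -0.0107  0.202 ] [ 0.4595 -0.0041  0.202 ] [ 0.5041 -0.0074  0.202 ] 0.0892991128002751 -0.07391287090797849
edge [0.6194 0.099  0.064 ] [0.3453 0.0189 0.064 ] 0.2845639785545264
edge [ 0.6561 -0.0353  0.064 ] [ 0.3868 -0.1156  0.064 ] 0.28951315688714535
front corners mid [ 0.366  -0.0483  0.064 ] 0.14064889050196447
open [0.6333 0.0422 0.142 ] [0.6342 0.0203 0.142 ] [0.6307 0.036  0.142 ]
tail [0.499  0.3347 0.14  ] [0.4674 0.2786 0.14  ] green [0.4867 0.4281 0.13  ] purple [0.5887 0.2245 0.13  ]
t 1.4 pos [0.2608 0.5954 0.2093] shift cm (tool now) [ -8.0668 -45.5938  47.0691]
turn [-0.3389 -0.     -0.    ] shift cm after turn [ -8.0659 -58.6492  29.2332]
t 1.4 pos [0.2608 0.5954 0.2093] shift cm (tool now) [ -8.0668 -45.5938  47.0691]
turn [ 2.8027 -0.      0.    ] shift cm after turn [ -8.0659  58.6492 -29.2332]
```

Emit:
servo_tool --plan '[{"x":-4},{"x":-4},{"y":-2.85,"z":2.94},{"y":-2.85,"z":2.94},{"y":-2.85,"z":2.94},{"y":-2.85,"z":2.94},{"y":-2.85,"z":2.94},{"y":-2.85,"z":2.94},{"y":-2.85,"z":2.94},{"y":-2.85,"z":2.94},{"y":-2.85,"z":2.94},{"y":-2.85,"z":2.94},{"y":-2.85,"z":2.94},{"y":-2.85,"z":2.94},{"y":-2.85,"z":2.94},{"y":-2.85,"z":2.94},{"y":-2.85,"z":2.94},{"y":-2.85,"z":2.94},{"rx":-0.12,"jaw":1},{"rx":-0.12}]'

```text
schema error: expected keys x, y, z, rx, ry, rz, jaw
```

Emit:
servo_tool --plan '[{"rx":-0.1},{}]'

```text
schema error: expected keys x, y, z, rx, ry, rz, jaw
```

```bash
python3 - <<'E'
from h import *
s=arm.state();print(s["eef_pos"],s["eef_rot"],s["joints"],s["ft_force"])
im=snap("wrist","w1.png")
for t in("can_handle","can_mid","opening"):
    r=arm.mark_of("wrist",t);print(t,[(px(q["at"]),q["score"]) for q in r[:2]])
    if r: print(onz("wrist",px(r[0]["at"]),{"can_handle":.202,"can_mid":.114,"opening":.142}[t]))
for z in((.5486,-.0107,.202),(.4595,-.0041,.202),(.640,.033,.142)):print(proj("wrist",z))
go([.505,-.009,.183])
E
```

```text
[0.2608 0.5954 0.2093] [[-0.      0.4012  0.916 ]
 [ 0.      0.916  -0.4012]
 [-1.      0.     -0.    ]] [ 1.0754  0.1238  1.6503  0.      1.3675 -0.0826] [-0.1911  0.5348 -0.0327]
can_handle []
can_mid []
opening []
[-40.4764 611.6123]
[-97.255  575.4235]
[ 76.4647 565.7906]
t 1.6 pos [0.2608 0.5954 0.2093] shift cm (tool now) [  2.6317 -45.561   46.6163]
```

View pics/w1.png

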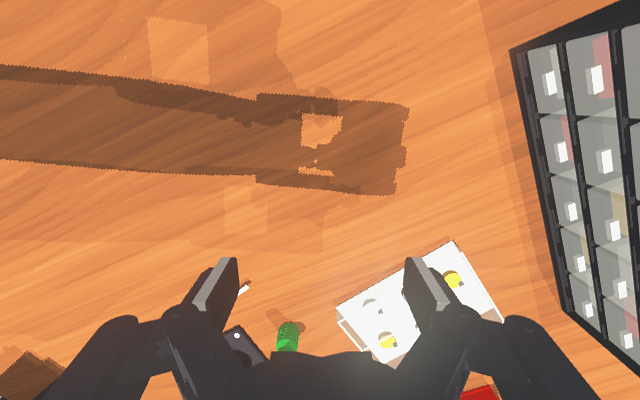

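All seven keys are needed in every row. The arm hasn't moved: the wrist picture shows only bench and the drawer box.

Emit:
servo_tool --plan '[{"x":-4,"y":0,"z":0,"rx":0,"ry":0,"rz":0,"jaw":1},{"x":-4,"y":0,"z":0,"rx":0,"ry":0,"rz":0,"jaw":1},{"x":0,"y":-2.85,"z":2.94,"rx":0,"ry":0,"rz":0,"jaw":1},{"x":0,"y":-2.85,"z":2.94,"rx":0,"ry":0,"rz":0,"jaw":1},{"x":0,"y":-2.85,"z":2.94,"rx":0,"ry":0,"rz":0,"jaw":1},{"x":0,"y":-2.85,"z":2.94,"rx":0,"ry":0,"rz":0,"jaw":1},{"x":0,"y":-2.85,"z":2.94,"rx":0,"ry":0,"rz":0,"jaw":1},{"x":0,"y":-2.85,"z":2.94,"rx":0,"ry":0,"rz":0,"jaw":1},{"x":0,"y":-2.85,"z":2.94,"rx":0,"ry":0,"rz":0,"jaw":1},{"x":0,"y":-2.85,"z":2.94,"rx":0,"ry":0,"rz":0,"jaw":1},{"x":0,"y":-2.85,"z":2.94,"rx":0,"ry":0,"rz":0,"jaw":1},{"x":0,"y":-2.85,"z":2.94,"rx":0,"ry":0,"rz":0,"jaw":1},{"x":0,"y":-2.85,"z":2.94,"rx":0,"ry":0,"rz":0,"jaw":1},{"x":0,"y":-2.85,"z":2.94,"rx":0,"ry":0,"rz":0,"jaw":1},{"x":0,"y":-2.85,"z":2.94,"rx":0,"ry":0,"rz":0,"jaw":1},{"x":0,"y":-2.85,"z":2.94,"rx":0,"ry":0,"rz":0,"jaw":1},{"x":0,"y":-2.85,"z":2.94,"rx":0,"ry":0,"rz":0,"jaw":1},{"x":0,"y":-2.85,"z":2.94,"rx":0,"ry":0,"rz":0,"jaw":1},{"x":0,"y":0,"z":0,"rx":-0.12,"ry":0,"rz":0,"jaw":1},{"x":0,"y":0,"z":0,"rx":-0.12,"ry":0,"rz":0,"jaw":1}]'

```text
time_s: 3.27
eef_pos: [0.5092, -0.0135, 0.2891]
eef_rot: [[-0.001, 0.171, 0.985], [0.0, 0.985, -0.171], [-1.0, -0.0, -0.001]]
ft_force: [0.6, -0.1, 0.0]
opening: 0.0855
```

Emit:
servo_tool --plan '[{"x":0,"y":0,"z":0,"rx":-0.1,"ry":0,"rz":0,"jaw":1},{"x":0,"y":0,"z":0,"rx":0,"ry":0,"rz":0,"jaw":1}]'

```text
time_s: 3.43
eef_pos: [0.5088, -0.0115, 0.2893]
eef_rot: [[-0.0, 0.072, 0.997], [0.0, 0.997, -0.072], [-1.0, -0.0, -0.0]]
ft_force: [-0.1, 0.1, 0.4]
opening: 0.0856
```

```bash
python3 - <<'E'
from h import *
s=arm.state();print(s["eef_pos"],s["eef_rot"],s["joints"],s["ft_force"])
im=snap("wrist","w2.png")
for t in("can_handle","can_mid","opening"):
    r=arm.mark_of("wrist",t);print(t,[(px(q["at"]),q["score"]) for q in r[:2]])
    if r: print(onz("wrist",px(r[0]["at"]),{"can_handle":.202,"can_mid":.114,"opening":.142}[t]))
for z in((.5486,-.0107,.202),(.4595,-.0041,.202),(.640,.033,.142)):print(proj("wrist",z))
go([.505,-.009,.183])
E
```

```text
[ 0.5088 -0.0115  0.2893] [[-0.      0.0722  0.9974]
 [ 0.      0.9974 -0.0722]
 [-1.     -0.     -0.    ]] [-0.1282 -0.2312  1.8581 -0.      1.5147 -1.6268] [-0.0976  0.0843  0.3824]
can_handle [(array([319.424, 192.92 ]), 0.86)]
[ 0.5059 -0.0113  0.202 ]
can_mid []
opening [(array([362.176, 274.2  ]), 0.75)]
[0.635  0.0325 0.142 ]
[323.1471 235.2221]
[323.3838 141.0145]
[362.6761 277.575 ]
t 3.6333 pos [ 0.5087 -0.0108  0.2894] shift cm (tool now) [10.6406  0.1547 -0.3825]
```

View pics/w2.png

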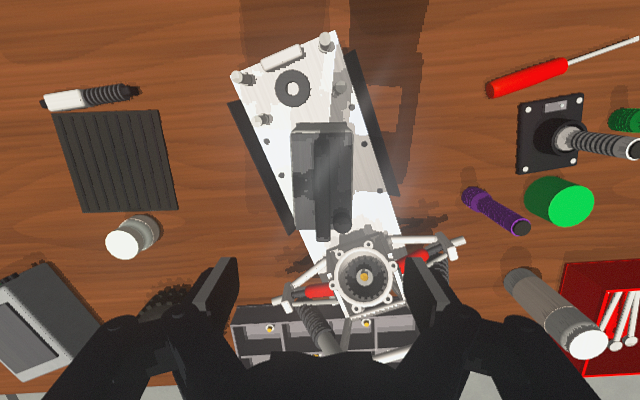

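The wrist view shows the handle bar upright at about (322,192), the gear case mouth at (363,275), the mat at (115,160) and the dock with the grey torch at about (550,135). This agrees with the projected top-view estimates, so I'm descending onto the handle.

Emit:
servo_tool --plan '[{"x":3.5,"y":0.1,"z":-0.3,"rx":0,"ry":0,"rz":0,"jaw":1},{"x":3.5,"y":0,"z":0,"rx":0,"ry":0,"rz":0,"jaw":1},{"x":2.5,"y":0,"z":0,"rx":0,"ry":0,"rz":0,"jaw":1},{"x":1.1,"y":0,"z":0,"rx":0,"ry":0,"rz":0,"jaw":1},{"x":0,"y":0,"z":0,"rx":0,"ry":0,"rz":0,"jaw":0},{"x":0,"y":0,"z":0,"rx":0,"ry":0,"rz":0,"jaw":-0.3},{"x":0,"y":0,"z":0,"rx":0,"ry":0,"rz":0,"jaw":-0.5},{"x":0,"y":0,"z":0,"rx":0,"ry":0,"rz":0,"jaw":-1},{"x":0,"y":0,"z":0,"rx":0,"ry":0,"rz":0,"jaw":-1},{"x":0,"y":0,"z":0,"rx":0,"ry":0,"rz":0,"jaw":-1},{"x":0,"y":0,"z":0,"rx":0,"ry":0,"rz":0,"jaw":-1},{"x":0,"y":0,"z":0,"rx":0,"ry":0,"rz":0,"jaw":-1},{"x":0,"y":0,"z":0,"rx":0,"ry":0,"rz":0,"jaw":-1},{"x":0,"y":0,"z":0,"rx":0,"ry":0,"rz":0,"jaw":-1}]' --newtons 70

```text
time_s: 4.8
eef_pos: [0.5068, -0.0099, 0.1851]
eef_rot: [[0.003, 0.073, 0.997], [-0.0, 0.997, -0.073], [-1.0, -0.0, 0.003]]
ft_force: [-0.2, -0.1, 5.8]
opening: -0.0
```

Emit:
servo_tool --plan '[{"x":-0.5,"y":0,"z":0,"rx":0,"ry":0,"rz":0,"jaw":-1},{"x":-1,"y":0,"z":0,"rx":0,"ry":0,"rz":0,"jaw":-1},{"x":-2,"y":0,"z":0,"rx":0,"ry":0,"rz":0,"jaw":-1},{"x":0,"y":0,"z":0,"rx":0,"ry":0,"rz":0,"jaw":-1}]'

```text
time_s: 5.13
eef_pos: [0.5077, -0.0101, 0.2225]
eef_rot: [[0.006, 0.073, 0.997], [-0.001, 0.997, -0.073], [-1.0, -0.0, 0.006]]
ft_force: [0.9, 0.3, 0.7]
opening: -0.0
```

```bash
python3 - <<'E'
from h import *
# mat from dark mask in top
for n in("top","wrist"):
    arm.read_camera(n)
    r=arm.regions_of(n,"mat")
    for q in r[:2]:
        m=q["mask"].astype(np.uint8);c=cv2.minAreaRect(cv2.findNonZero(m));print(n,q["score"],c,[onz(n,p,.004) for p in cv2.boxPoints(c)],onz(n,c[0],.004))
a=snap("side");b=snap("top")
cv2.imwrite("pics/s3.png",np.hstack([cv2.resize(x[:,:,::-1],(400,400)) for x in(a[120:300,240:420],b[110:270,270:430])]))
print([ (px(q["at"]),q["score"]) for n in("top","side") for q in arm.mark_of(n,"can_mid")[:1]])
go([.496,-.3315,.30])
E
```

```text
top 0.87 ((466.8968505859375, 214.974853515625), (61.738094329833984, 59.82308578491211), 2.385944128036499) [array([ 0.4186, -0.2422,  0.004 ]), array([ 0.5807, -0.2525,  0.004 ]), array([ 0.5771, -0.4191,  0.004 ]), array([ 0.4151, -0.4049,  0.004 ])] [ 0.4969 -0.3296  0.004 ]
top 0.65 ((352.6728210449219, 168.09979248046875), (147.5067596435547, 110.53032684326172), 31.84905242919922) [array([0.5918, 0.2246, 0.004 ]), array([0.8666, 0.0727, 0.004 ]), array([ 0.6475, -0.2737,  0.004 ]), array([ 0.3885, -0.1136,  0.004 ])] [ 0.6196 -0.0235  0.004 ]
wrist 0.76 ((78.04589080810547, 172.23904418945312), (117.73409271240234, 146.19606018066406), 87.87889862060547) [array([ 0.4124, -0.4012,  0.004 ]), array([ 0.4194, -0.2171,  0.004 ]), array([ 0.5776, -0.2534,  0.004 ]), array([ 0.5705, -0.4643,  0.004 ])] [ 0.4897 -0.3321  0.004 ]
[(array([349.184, 203.2  ]), 0.61), (array([330.496, 202.48 ]), 0.64)]
t 5.5333 pos [ 0.5053 -0.0097  0.2172] shift cm (tool now) [ -8.2827 -32.1582   1.399 ]
```

View pics/s3.png

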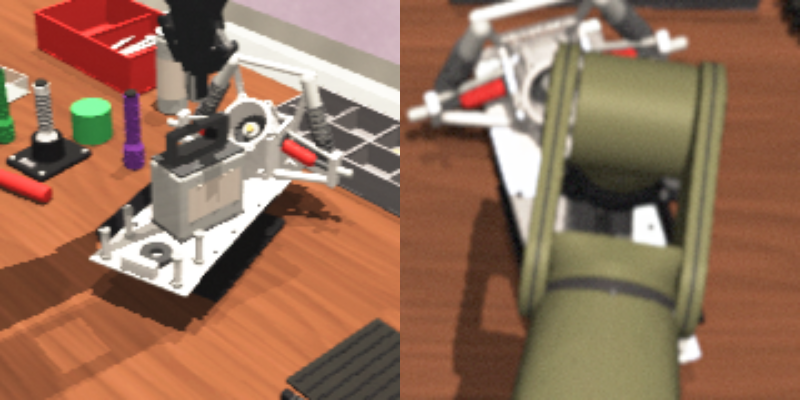

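The fingers shut on nothing (opening 0). The side crop shows the can still on the plate at about (200,190), with the gripper above and behind the handle. I'll check where the TCP projects.

```bash
python3 - <<'E'
from h import *
s=arm.state();p=np.array(s["eef_pos"]);R=np.array(s["eef_rot"]);print(p,R,s["opening"],s["joints"],s["ft_force"])
print("TCP side",proj("side",p),"top",proj("top",p),"wrist",proj("wrist",p),"grip wrist",proj("wrist",p-R[:,0]*.0187))
for y in(-.043,.043):print("open tip",proj("wrist",p+R@[-.013,y,0]))
a=snap("side");w=snap("wrist")
for n in("side","wrist"):
  for t in("can_handle","can_mid"):
    print(n,t,[(px(q["at"]),round(q["score"],2)) for q in arm.mark_of(n,t)[:2]])
c=cv2.resize(a[100:220,280:400,::-1],(400,400),interpolation=cv2.INTER_CUBIC)
cv2.circle(c,tuple(int(v) for v in (proj("side",p)-[280,100])*400/120),3,(0,0,255),-1)
ww=cv2.resize(w[100:400,160:460,::-1],(400,400))
cv2.imwrite("pics/z4.png",np.hstack([c,ww]))
E
```

```text
[ 0.5053 -0.0097  0.2172] [[-0.0018  0.0727  0.9974]
 [ 0.0002  0.9974 -0.0727]
 [-1.      0.0001 -0.0018]] -3.3958828080037994e-05 [-0.1255 -0.2061  1.9566 -0.      1.3929 -1.6236] [ 0.222   1.2376 -0.4752]
TCP side [327.5678 171.5823] top [352.0852 192.7267] wrist [319.7247 239.2241] grip wrist [319.6686 254.1625]
open tip [246.4201 249.3409]
open tip [392.9131 249.2195]
side can_handle [(array([238.72, 200.8 ]), 0.73), (array([328.832, 176.92 ]), 0.68)]
side can_mid [(array([332.224, 203.   ]), 0.8)]
wrist can_handle [(array([317.824, 231.88 ]), 0.56), (array([ 84.672, 177.   ]), 0.54)]
wrist can_mid []
```

View pics/z4.png

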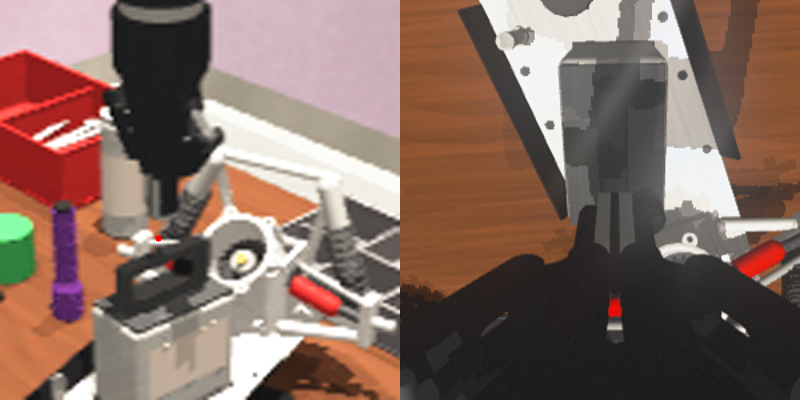

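Fingertips show in both views about 18 mm behind the reported TCP: in the wrist picture they end at row ~254, where the grasp point projects, not at row 239. In the side crop they end about 7 px above the dot. So they closed on the top edge of the handle and slid off. The can hasn't moved (handle at 328.8,176.9). I'll reopen and go about 2 cm deeper.

Emit:
servo_tool --plan '[{"x":0,"y":0,"z":0,"rx":0,"ry":0,"rz":0,"jaw":1},{"x":0,"y":0,"z":0,"rx":0,"ry":0,"rz":0,"jaw":1},{"x":0,"y":0,"z":0,"rx":0,"ry":0,"rz":0,"jaw":1},{"x":0,"y":0,"z":0,"rx":0,"ry":0,"rz":0,"jaw":1},{"x":0,"y":0,"z":0,"rx":0,"ry":0,"rz":0,"jaw":1},{"x":0,"y":0,"z":0,"rx":0,"ry":0,"rz":0,"jaw":1},{"x":2,"y":0,"z":0,"rx":0,"ry":0,"rz":0,"jaw":1},{"x":2,"y":0,"z":0,"rx":0,"ry":0,"rz":0,"jaw":1},{"x":1.2,"y":0,"z":0,"rx":0,"ry":0,"rz":0,"jaw":1},{"x":0,"y":0,"z":0,"rx":0,"ry":0,"rz":0,"jaw":1}]'

```text
time_s: 6.67
eef_pos: [0.5036, -0.0095, 0.1628]
eef_rot: [[-0.006, 0.073, 0.997], [0.001, 0.997, -0.073], [-1.0, 0.0, -0.006]]
ft_force: [-0.4, -0.4, -0.1]
opening: 0.0855
```

Emit:
servo_tool --plan '[{"x":0,"y":0,"z":0,"rx":0,"ry":0,"rz":0,"jaw":0},{"x":0,"y":0,"z":0,"rx":0,"ry":0,"rz":0,"jaw":-0.3},{"x":0,"y":0,"z":0,"rx":0,"ry":0,"rz":0,"jaw":-0.6},{"x":0,"y":0,"z":0,"rx":0,"ry":0,"rz":0,"jaw":-1},{"x":0,"y":0,"z":0,"rx":0,"ry":0,"rz":0,"jaw":-1},{"x":0,"y":0,"z":0,"rx":0,"ry":0,"rz":0,"jaw":-1},{"x":0,"y":0,"z":0,"rx":0,"ry":0,"rz":0,"jaw":-1},{"x":0,"y":0,"z":0,"rx":0,"ry":0,"rz":0,"jaw":-1},{"x":0,"y":0,"z":0,"rx":0,"ry":0,"rz":0,"jaw":-1}]'

```text
time_s: 7.42
eef_pos: [0.5065, -0.01, 0.1672]
eef_rot: [[0.002, 0.073, 0.997], [-0.0, 0.997, -0.073], [-1.0, -0.0, 0.002]]
ft_force: [0.1, -0.2, 3.6]
opening: 0.0127
```

Gripped (opening 12.7 mm). Next a gentle test lift.

Emit:
servo_tool --plan '[{"x":-0.5,"y":0,"z":0,"rx":0,"ry":0,"rz":0,"jaw":-1},{"x":-1,"y":0,"z":0,"rx":0,"ry":0,"rz":0,"jaw":-1},{"x":-1.5,"y":0,"z":0,"rx":0,"ry":0,"rz":0,"jaw":-1},{"x":0,"y":0,"z":0,"rx":0,"ry":0,"rz":0,"jaw":-1},{"x":0,"y":0,"z":0,"rx":0,"ry":0,"rz":0,"jaw":-1}]'

```text
time_s: 7.83
eef_pos: [0.5061, -0.0098, 0.1968]
eef_rot: [[0.001, 0.073, 0.997], [-0.0, 0.997, -0.073], [-1.0, 0.0, 0.001]]
ft_force: [0.3, 0.3, -3.6]
opening: 0.0122
```

```bash
python3 - <<'E'
from h import *
s=arm.state();print(s["eef_pos"],s["eef_rot"],s["opening"],s["ft_force"])
snap("side")
for t in("can_handle","can_mid"):
    print(t,[(px(q["at"]),round(q["score"],2)) for q in arm.mark_of("side",t)[:2]])
print(proj("side",[.508,-.011,.232]),proj("side",[.508,-.009,.144]))
go([.496,-.330,.28])
E
```

```text
[ 0.5061 -0.0098  0.1968] [[ 0.001   0.0728  0.9973]
 [-0.0001  0.9973 -0.0728]
 [-1.      0.      0.001 ]] 0.012179474304309941 [ 0.3436  0.3135 -3.5799]
can_handle [(array([261.888, 188.8  ]), 0.69), (array([330.304, 169.6  ]), 0.56)]
can_mid [(array([329.728, 194.6  ]), 0.7)]
[328.6073 166.6477] [328.16   193.7901]
t 7.9833 pos [ 0.505  -0.0097  0.195 ] shift cm (tool now) [ -8.5054 -32.0097   1.4122]
```

Emit:
servo_tool --plan '[{"x":-2,"y":0,"z":0,"rx":0,"ry":0,"rz":0,"jaw":-1},{"x":-2.5,"y":0,"z":0,"rx":0,"ry":0,"rz":0,"jaw":-1},{"x":-1.5,"y":-1,"z":0,"rx":0,"ry":0,"rz":0,"jaw":-1},{"x":0,"y":-2,"z":0.2,"rx":0,"ry":0,"rz":0,"jaw":-1},{"x":0,"y":-2.7,"z":0.2,"rx":0,"ry":0,"rz":0,"jaw":-1},{"x":0,"y":-3,"z":0.2,"rx":0,"ry":0,"rz":0,"jaw":-1},{"x":0,"y":-3,"z":0.2,"rx":0,"ry":0,"rz":0,"jaw":-1},{"x":0,"y":-3,"z":0.2,"rx":0,"ry":0,"rz":0,"jaw":-1},{"x":0,"y":-3,"z":0.2,"rx":0,"ry":0,"rz":0,"jaw":-1},{"x":0,"y":-3,"z":0.2,"rx":0,"ry":0,"rz":0,"jaw":-1},{"x":0,"y":-3,"z":0,"rx":0,"ry":0,"rz":0,"jaw":-1},{"x":0,"y":-3,"z":0,"rx":0,"ry":0,"rz":0,"jaw":-1},{"x":0,"y":-2.5,"z":0,"rx":0,"ry":0,"rz":0,"jaw":-1},{"x":0,"y":-1.8,"z":0,"rx":0,"ry":0,"rz":0,"jaw":-1},{"x":0,"y":-1,"z":0,"rx":0,"ry":0,"rz":0,"jaw":-1},{"x":0,"y":0,"z":0,"rx":0,"ry":0,"rz":0,"jaw":-1}]'

```text
time_s: 9.32
eef_pos: [0.4958, -0.3314, 0.2549]
eef_rot: [[-0.002, 0.075, 0.997], [0.001, 0.997, -0.075], [-1.0, 0.001, -0.002]]
ft_force: [-0.6, 1.4, -3.9]
opening: 0.0123
```

```bash
python3 - <<'E'
from h import *
s=arm.state();print(s["eef_pos"],s["eef_rot"],s["opening"],s["ft_force"])
snap("side");snap("top")
R=[]
for t,z in(("can_mid",.159),("can_handle",.247)):
  q={n:[(px(q["at"]),round(q["score"],2)) for q in arm.mark_of(n,t)[:2]] for n in("side","top")};print(t,q)
  if q["side"] and q["top"]:print(tri([ray(n,q[n][0][0]) for n in q]))
go([.497,-.330,.107])
E
```

```text
[ 0.4958 -0.3314  0.2549] [[-0.0019  0.075   0.9972]
 [ 0.0009  0.9972 -0.075 ]
 [-1.      0.0008 -0.0019]] 0.012318969068083274 [-0.5616  1.4226 -3.8915]
can_mid {'side': [(array([422.272, 228.8  ]), 0.87)], 'top': [(array([489.92, 203.  ]), 0.84)]}
(array([ 0.4938, -0.3284,  0.203 ]), [0.0037184017723122507, 0.0037184017723122667])
can_handle {'side': [(array([424.832, 194.8  ]), 0.79)], 'top': [(array([341.888, 195.68 ]), 0.64)]}
(array([ 0.6013, -0.1005,  0.1367]), [0.13865023124677914, 0.1386502312467792])
t 9.6167 pos [ 0.4968 -0.3288  0.2564] shift cm (tool now) [14.9388 -0.1234  0.0296]
```

Emit:
servo_tool --plan '[{"x":1.5,"y":0,"z":0,"rx":0,"ry":0,"rz":0,"jaw":-1},{"x":2.5,"y":0,"z":0,"rx":0,"ry":0,"rz":0,"jaw":-1},{"x":3,"y":0,"z":0,"rx":0,"ry":0,"rz":0,"jaw":-1},{"x":3,"y":0,"z":0,"rx":0,"ry":0,"rz":0,"jaw":-1},{"x":2,"y":0,"z":0,"rx":0,"ry":0,"rz":0,"jaw":-1},{"x":1.2,"y":0,"z":0,"rx":0,"ry":0,"rz":0,"jaw":-1},{"x":0.6,"y":0,"z":0,"rx":0,"ry":0,"rz":0,"jaw":-1},{"x":0.4,"y":0,"z":0,"rx":0,"ry":0,"rz":0,"jaw":-1},{"x":0.3,"y":0,"z":0,"rx":0,"ry":0,"rz":0,"jaw":-1},{"x":0,"y":0,"z":0,"rx":0,"ry":0,"rz":0,"jaw":-1}]'

```text
time_s: 10.45
eef_pos: [0.4972, -0.3304, 0.1124]
eef_rot: [[0.001, 0.073, 0.997], [-0.001, 0.997, -0.073], [-1.0, -0.001, 0.002]]
ft_force: [-0.1, 0.3, -3.3]
opening: 0.0124
```

Emit:
servo_tool --plan '[{"x":0.2,"y":0,"z":0,"rx":0,"ry":0,"rz":0,"jaw":-1},{"x":0.2,"y":0,"z":0,"rx":0,"ry":0,"rz":0,"jaw":-1},{"x":0,"y":0,"z":0,"rx":0,"ry":0,"rz":0,"jaw":-1}]'

```text
time_s: 10.7
eef_pos: [0.4967, -0.3302, 0.1077]
eef_rot: [[0.001, 0.073, 0.997], [-0.0, 0.997, -0.073], [-1.0, -0.0, 0.001]]
ft_force: [0.0, 0.6, -4.3]
opening: 0.0125
```

Emit:
servo_tool --plan '[{"x":0.15,"y":0,"z":0,"rx":0,"ry":0,"rz":0,"jaw":-1},{"x":0.1,"y":0,"z":0,"rx":0,"ry":0,"rz":0,"jaw":-1},{"x":0,"y":0,"z":0,"rx":0,"ry":0,"rz":0,"jaw":-1}]'

```text
time_s: 10.95
eef_pos: [0.497, -0.3306, 0.1074]
eef_rot: [[0.001, 0.073, 0.997], [-0.001, 0.997, -0.073], [-1.0, -0.001, 0.001]]
ft_force: [-3.1, 2.8, 6.1]
opening: 0.0123
```

Emit:
servo_tool --plan '[{"x":0,"y":0,"z":0,"rx":0,"ry":0,"rz":0,"jaw":-0.5},{"x":0,"y":0,"z":0,"rx":0,"ry":0,"rz":0,"jaw":0},{"x":0,"y":0,"z":0,"rx":0,"ry":0,"rz":0,"jaw":0.5},{"x":0,"y":0,"z":0,"rx":0,"ry":0,"rz":0,"jaw":1},{"x":0,"y":0,"z":0,"rx":0,"ry":0,"rz":0,"jaw":1},{"x":0,"y":0,"z":0,"rx":0,"ry":0,"rz":0,"jaw":1},{"x":0,"y":0,"z":0,"rx":0,"ry":0,"rz":0,"jaw":1},{"x":-2,"y":0,"z":0,"rx":0,"ry":0,"rz":0,"jaw":1},{"x":-3,"y":0,"z":0,"rx":0,"ry":0,"rz":0,"jaw":1},{"x":-4,"y":0,"z":0,"rx":0,"ry":0,"rz":0,"jaw":1},{"x":-4,"y":0,"z":0,"rx":0,"ry":0,"rz":0,"jaw":1},{"x":-4,"y":0,"z":0,"rx":0,"ry":0,"rz":0,"jaw":1},{"x":-2,"y":0,"z":0,"rx":0,"ry":0,"rz":0,"jaw":1}]'

```text
time_s: 12.03
eef_pos: [0.4978, -0.331, 0.3015]
eef_rot: [[0.007, 0.073, 0.997], [-0.005, 0.997, -0.073], [-1.0, -0.005, 0.007]]
ft_force: [0.3, 0.4, 1.8]
opening: 0.0856
```

```bash
python3 - <<'E'
from h import *
s=arm.state();print(s["eef_pos"],s["eef_rot"],s["opening"],s["ft_force"],s["joints"])
a=snap("side");b=snap("top")
for n in("side","top"):
  for t in("can_mid","torch_mid","opening","jar_c","shock_c","gear_c"):
    print(n,t,[(px(q["at"]),round(q["score"],2)) for q in arm.mark_of(n,t)[:3]])
print("pred can",[proj(n,[.497,-.33,.054]) for n in("side","top")])
print("pred torch mid/tail",[proj(n,[.497,.333,z]) for n in("side","top") for z in (.075,.14)])
g=lambda im,x,y:cv2.resize(im[y:y+130,x:x+130,::-1],(390,390),interpolation=cv2.INTER_CUBIC)
cv2.imwrite("pics/s5.png",np.hstack([g(a,370,200),g(b,150,140)]))
E
```

```text
[ 0.4978 -0.331   0.3015] [[ 0.0065  0.0727  0.9973]
 [-0.0053  0.9973 -0.0726]
 [-1.     -0.0048  0.0069]] 0.08560657494332405 [0.2685 0.3744 1.8099] [-0.6765 -0.0373  1.6635 -0.      1.507  -2.1746]
side can_mid []
side torch_mid [(array([256.896, 174.68 ]), 0.69), (array([298.624, 180.08 ]), 0.61)]
side opening [(array([351.68, 173.2 ]), 0.68), (array([262.976, 189.   ]), 0.23)]
side jar_c [(array([439.296, 263.88 ]), 0.54)]
side shock_c [(array([387.52, 316.52]), 0.62)]
side gear_c [(array([308.416, 230.28 ]), 0.54)]
top can_mid [(array([471.104, 211.6  ]), 0.91)]
top torch_mid [(array([171.712, 209.8  ]), 0.72), (array([214.528, 204.   ]), 0.58), (array([252.8 , 170.52]), 0.46)]
top opening [(array([331.008, 146.08 ]), 0.85)]
top jar_c [(array([466.816, 169.32 ]), 0.73)]
top shock_c [(array([469.376, 211.4  ]), 0.33)]
top gear_c [(array([329.92, 148.08]), 0.73)]
pred can [array([414.3847, 277.9884]), array([472.5551, 211.7254])]
pred torch mid/tail [array([258.9809, 173.5122]), array([257.1476, 156.6879]), array([213.2181, 204.8509]), array([207.656 , 199.8344])]
```

View pics/s5.png

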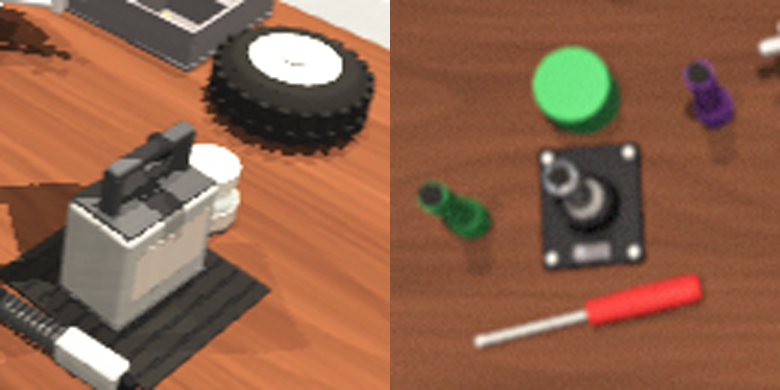

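The can stands upright in the middle of the mat (left crop at about (140,240)), and the grey torch's tail is at top-view (208,200), where predicted. Moving over to the torch.

Emit:
servo_tool --plan '[{"x":0,"y":2,"z":-0.14,"rx":0,"ry":0,"rz":0,"jaw":1},{"x":0,"y":3.9,"z":-0.28,"rx":0,"ry":0,"rz":0,"jaw":1},{"x":0,"y":3.9,"z":-0.28,"rx":0,"ry":0,"rz":0,"jaw":1},{"x":0,"y":3.9,"z":-0.28,"rx":0,"ry":0,"rz":0,"jaw":1},{"x":0,"y":3.9,"z":-0.28,"rx":0,"ry":0,"rz":0,"jaw":1},{"x":0,"y":3.9,"z":-0.28,"rx":0,"ry":0,"rz":0,"jaw":1},{"x":0,"y":3.9,"z":-0.28,"rx":0,"ry":0,"rz":0,"jaw":1},{"x":0,"y":3.9,"z":-0.28,"rx":0,"ry":0,"rz":0,"jaw":1},{"x":0,"y":3.9,"z":-0.28,"rx":0,"ry":0,"rz":0,"jaw":1},{"x":0,"y":3.9,"z":-0.28,"rx":0,"ry":0,"rz":0,"jaw":1},{"x":0,"y":3.9,"z":-0.28,"rx":0,"ry":0,"rz":0,"jaw":1},{"x":0,"y":3.9,"z":-0.28,"rx":0,"ry":0,"rz":0,"jaw":1},{"x":0,"y":3.9,"z":-0.28,"rx":0,"ry":0,"rz":0,"jaw":1},{"x":0,"y":3.9,"z":-0.28,"rx":0,"ry":0,"rz":0,"jaw":1},{"x":0,"y":3.9,"z":-0.28,"rx":0,"ry":0,"rz":0,"jaw":1},{"x":0,"y":3.9,"z":-0.28,"rx":0,"ry":0,"rz":0,"jaw":1},{"x":0,"y":3.9,"z":-0.28,"rx":0,"ry":0,"rz":0,"jaw":1},{"x":0,"y":2,"z":-0.14,"rx":0,"ry":0,"rz":0,"jaw":1},{"x":0,"y":0,"z":0,"rx":0,"ry":0,"rz":0,"jaw":1},{"x":0,"y":0,"z":0,"rx":0,"ry":0,"rz":0,"jaw":1}]'

```text
time_s: 14.4
eef_pos: [0.497, 0.3365, 0.2944]
eef_rot: [[-0.001, 0.071, 0.998], [-0.001, 0.998, -0.071], [-1.0, -0.001, -0.001]]
ft_force: [0.3, -0.4, 0.4]
opening: 0.0851
```

```bash
python3 - <<'E'
from h import *
s=arm.state();print(s["eef_pos"],s["eef_rot"],s["joints"],s["ft_force"])
w=snap("wrist","w6.png")
for t in("torch_mid","lens"):
  print(t,[(px(q["at"]),round(q["score"],2)) for q in arm.mark_of("wrist",t)[:3]])
print("torch pred tail/mid/dock",[proj("wrist",[.497,.333,z]) for z in (.14,.075,.045)])
for q in arm.regions_of("wrist","torch")[:3]:
  c=cv2.minAreaRect(cv2.findNonZero(q["mask"].astype(np.uint8)));print(q["score"],c)
go([.497,.333,.075])
cv2.imwrite("pics/w6c.png",w[60:340,180:460,::-1])
E
```

```text
[0.497  0.3365 0.2944] [[-0.0006  0.0706  0.9975]
 [-0.0008  0.9975 -0.0706]
 [-1.     -0.0009 -0.0005]] [ 0.506  -0.0238  1.6619 -0.0004  1.5043 -0.9941] [ 0.332  -0.4126  0.382 ]
torch_mid [(array([396.416, 149.52 ]), 0.77), (array([323.072, 166.2  ]), 0.69), (array([253.568, 229.32 ]), 0.64)]
lens [(array([263.488, 215.6  ]), 0.91), (array([320.192, 157.08 ]), 0.89), (array([386.816, 142.8  ]), 0.71)]
torch pred tail/mid/dock [array([318.4731, 176.8791]), array([318.7664, 164.766 ]), array([318.8727, 160.375 ])]
0.91 ((253.10003662109375, 232.80001831054688), (20.57182502746582, 56.79612731933594), 26.56505012512207)
0.88 ((398.47174072265625, 150.15097045898438), (45.84469223022461, 23.31085968017578), 29.05460548400879)
0.7 ((320.0, 169.5), (39.0, 20.0), 90.0)
t 14.6 pos [0.4976 0.3345 0.295 ] shift cm (tool now) [21.9994 -0.1564 -0.0541]
```

View pics/w6c.png

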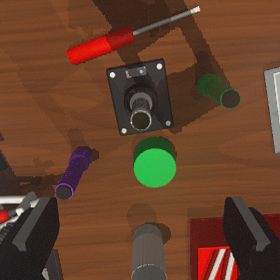

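The wrist crop shows the torch tail at (141,121), which is (321,181) in the full picture and within about 3 mm of the estimate. The green and purple ones are well clear of the fingers. Descending and gripping.

Emit:
servo_tool --plan '[{"x":3.5,"y":0,"z":0.15,"rx":0,"ry":0,"rz":0,"jaw":1},{"x":3.5,"y":0,"z":0,"rx":0,"ry":0,"rz":0,"jaw":1},{"x":3.5,"y":0,"z":0,"rx":0,"ry":0,"rz":0,"jaw":1},{"x":3.5,"y":0,"z":0,"rx":0,"ry":0,"rz":0,"jaw":1},{"x":3,"y":0,"z":0,"rx":0,"ry":0,"rz":0,"jaw":1},{"x":2.5,"y":0,"z":0,"rx":0,"ry":0,"rz":0,"jaw":1},{"x":1.5,"y":0,"z":0,"rx":0,"ry":0,"rz":0,"jaw":1},{"x":1,"y":0,"z":0,"rx":0,"ry":0,"rz":0,"jaw":1},{"x":0,"y":0,"z":0,"rx":0,"ry":0,"rz":0,"jaw":0.5},{"x":0,"y":0,"z":0,"rx":0,"ry":0,"rz":0,"jaw":0},{"x":0,"y":0,"z":0,"rx":0,"ry":0,"rz":0,"jaw":-0.3},{"x":0,"y":0,"z":0,"rx":0,"ry":0,"rz":0,"jaw":-0.6},{"x":0,"y":0,"z":0,"rx":0,"ry":0,"rz":0,"jaw":-1},{"x":0,"y":0,"z":0,"rx":0,"ry":0,"rz":0,"jaw":-1},{"x":0,"y":0,"z":0,"rx":0,"ry":0,"rz":0,"jaw":-1},{"x":0,"y":0,"z":0,"rx":0,"ry":0,"rz":0,"jaw":-1}]' --newtons 80

```text
time_s: 15.93
eef_pos: [0.5, 0.3362, 0.0768]
eef_rot: [[0.003, 0.073, 0.997], [0.001, 0.997, -0.073], [-1.0, 0.002, 0.003]]
ft_force: [0.5, -0.7, 5.6]
opening: 0.0228
```

Emit:
servo_tool --plan '[{"x":-1,"y":0,"z":0,"rx":0,"ry":0,"rz":0,"jaw":-1},{"x":-2,"y":0,"z":0,"rx":0,"ry":0,"rz":0,"jaw":-1},{"x":-2.5,"y":0,"z":0,"rx":0,"ry":0,"rz":0,"jaw":-1},{"x":-3,"y":0,"z":0,"rx":0,"ry":0,"rz":0,"jaw":-1},{"x":-3,"y":0,"z":0,"rx":0,"ry":0,"rz":0,"jaw":-1},{"x":-3,"y":0,"z":0,"rx":0,"ry":0,"rz":0,"jaw":-1},{"x":-3,"y":0,"z":0,"rx":0,"ry":0,"rz":0,"jaw":-1},{"x":-3,"y":0,"z":0,"rx":0,"ry":0,"rz":0,"jaw":-1},{"x":-2,"y":0,"z":0,"rx":0,"ry":0,"rz":0,"jaw":-1},{"x":0,"y":0,"z":0,"rx":0,"ry":0,"rz":0,"jaw":-1},{"x":0,"y":0,"z":0,"rx":0,"ry":0,"rz":0,"jaw":-1},{"x":0,"y":0,"z":0,"rx":0,"ry":0,"rz":0,"jaw":-1}]'

```text
time_s: 16.93
eef_pos: [0.4979, 0.3352, 0.2974]
eef_rot: [[-0.003, 0.073, 0.997], [-0.002, 0.997, -0.073], [-1.0, -0.002, -0.003]]
ft_force: [0.7, 0.5, -2.9]
opening: 0.0222
```

```bash
python3 - <<'E'
from h import *
s=arm.state();p=np.array(s["eef_pos"]);R=np.array(s["eef_rot"]);print(p,R,s["joints"],s["ft_force"],s["opening"])
a=snap("side");b=snap("top");w=snap("wrist")
for n in("side","top","wrist"):
  for t in("torch_mid","lens","opening","can_mid"):
    print(n,t,[(px(q["at"]),round(q["score"],2)) for q in arm.mark_of(n,t)[:4]])
# torch assumed: rose with the tool from lens z .010 at TCP z .0768
L=p+R@[.0668,0,0]
for k in(0,.065,.13):X=L-R[:,0]*k;print(k,X,proj("side",X),proj("top",X),proj("wrist",X))
y=.287;cx=np.array([np.cos(y),np.sin(y),0]);d=-np.sin(np.radians(40))*cx+np.array([0,0,np.cos(np.radians(40))])
O=np.array([.638,.033,.142]);lens=O+.09*d;T=lens+.0668*d;print("d",d,"lens target",lens,"TCP target",T)
go(T,frame(-d,[-np.sin(y),np.cos(y),0]))
E
```

```text
[0.4979 0.3352 0.2974] [[-0.0031  0.0727  0.9974]
 [-0.0017  0.9974 -0.0727]
 [-1.     -0.0019 -0.003 ]] [ 0.503  -0.0229  1.6562  0.      1.5119 -0.995 ] [ 0.6665  0.4978 -2.9272] 0.022170330514481397
side torch_mid [(array([295.616, 177.   ]), 0.71), (array([252.992, 114.   ]), 0.59), (array([240.832, 168.92 ]), 0.49)]
side lens [(array([255.488, 133.08 ]), 0.8), (array([299.776, 194.2  ]), 0.73), (array([239.616, 181.2  ]), 0.48), (array([387.392, 312.68 ]), 0.19)]
side opening [(array([350.4 , 173.32]), 0.98)]
side can_mid [(array([414.08, 278.88]), 0.92), (array([421.632, 250.8  ]), 0.23)]
top torch_mid [(array([330.624, 148.6  ]), 0.68), (array([254.912, 168.92 ]), 0.64)]
top lens [(array([258.176, 175.68 ]), 0.68)]
top opening [(array([329.024, 146.08 ]), 0.71)]
top can_mid []
wrist torch_mid [(array([256.896, 231.32 ]), 0.93), (array([397.12, 147.08]), 0.86), (array([318.016, 236.6  ]), 0.62)]
wrist lens [(array([389.376, 144.32 ]), 0.8), (array([265.984, 216.92 ]), 0.77), (array([320.704, 204.4  ]), 0.56)]
wrist opening [(array([ 99.776, 294.   ]), 0.7)]
wrist can_mid []
0 [0.4977 0.3351 0.2306] [254.2564 131.4729] [197.9563 191.5669] [319.0853 201.2262]
0.065 [0.4979 0.3352 0.2956] [252.2075 112.3623] [190.6483 184.9498] [318.9073 234.9265]
0.13 [0.4981 0.3353 0.3606] [250.0422  92.1666] [182.4157 177.4954] [318.5542 301.7664]
d [-0.6165 -0.182   0.766 ] lens target [0.5825 0.0166 0.2109] TCP target [0.5413 0.0045 0.2621]
t 17.6833 pos [0.4988 0.3356 0.2999] shift cm (tool now) [  3.7798 -32.7204   6.6465]
turn [-0.345  -0.6903  0.1255] shift cm after turn [ -0.5088 -32.9651  -6.4908]
```

Emit:
servo_tool --plan '[{"x":-3,"y":0,"z":0,"rx":0,"ry":0,"rz":0,"jaw":-1},{"x":-1,"y":-2,"z":0,"rx":0,"ry":0,"rz":0,"jaw":-1},{"x":0,"y":-3,"z":0.2,"rx":0,"ry":0,"rz":0,"jaw":-1},{"x":0,"y":-3,"z":0.2,"rx":0,"ry":0,"rz":0,"jaw":-1},{"x":0,"y":-3,"z":0.2,"rx":0,"ry":0,"rz":0,"jaw":-1},{"x":0,"y":-3,"z":0.2,"rx":0,"ry":0,"rz":0,"jaw":-1},{"x":0,"y":-3,"z":0.2,"rx":0,"ry":0,"rz":0,"jaw":-1},{"x":0,"y":-3,"z":0.2,"rx":0,"ry":0,"rz":0,"jaw":-1},{"x":0,"y":-3,"z":0.2,"rx":0,"ry":0,"rz":0,"jaw":-1},{"x":0,"y":-3,"z":0.2,"rx":0,"ry":0,"rz":0,"jaw":-1},{"x":0,"y":-3,"z":0.2,"rx":0,"ry":0,"rz":0,"jaw":-1},{"x":0,"y":-2.2,"z":0.2,"rx":0,"ry":0,"rz":0,"jaw":-1},{"x":0,"y":-1,"z":0,"rx":-0.0493,"ry":-0.0986,"rz":0.0179,"jaw":-1},{"x":0,"y":0,"z":0,"rx":-0.0493,"ry":-0.0986,"rz":0.0179,"jaw":-1},{"x":0,"y":0,"z":0,"rx":-0.0493,"ry":-0.0986,"rz":0.0179,"jaw":-1},{"x":0,"y":0,"z":0,"rx":-0.0493,"ry":-0.0986,"rz":0.0179,"jaw":-1},{"x":0,"y":0,"z":0,"rx":-0.0493,"ry":-0.0986,"rz":0.0179,"jaw":-1},{"x":0,"y":0,"z":0,"rx":-0.0493,"ry":-0.0986,"rz":0.0179,"jaw":-1},{"x":0,"y":0,"z":0,"rx":-0.0493,"ry":-0.0986,"rz":0.0179,"jaw":-1},{"x":0,"y":0,"z":0,"rx":0,"ry":0,"rz":0,"jaw":-1}]'

```text
time_s: 19.35
eef_pos: [0.4928, 0.0123, 0.3356]
eef_rot: [[0.614, -0.282, 0.737], [0.181, 0.959, 0.216], [-0.768, 0.001, 0.641]]
ft_force: [-0.7, 0.3, -3.3]
opening: 0.0223
```

```bash
python3 - <<'E'
from h import *
s=arm.state();p=np.array(s["eef_pos"]);R=np.array(s["eef_rot"]);print(p,R,s["joints"],s["ft_force"],s["opening"])
# opening estimate: least squares over marks seen so far, z fixed .142
from scipy.optimize import least_squares
obs=[("top",(329.5,147.7)),("top",(331,146.1)),("top",(329,146.1)),("top",(332,148.8)),("side",(351.9,175.8)),("side",(351.7,173.2)),("side",(350.4,173.3))]
r=least_squares(lambda v:np.concatenate([proj(n,[v[0],v[1],.142])-q for n,q in obs]),[.637,.033],loss="soft_l1");print("open",r.x,r.fun.round(1))
y=.287;cx=np.array([np.cos(y),np.sin(y),0]);d=-np.sin(np.radians(40))*cx+np.array([0,0,np.cos(np.radians(40))])
O=np.array([.637,.033,.142]);T=O+(.09+.0668)*d
snap("wrist","w7.png")
print([(px(q["at"]),round(q["score"],2),onz("wrist",px(q["at"]),.142)) for q in arm.mark_of("wrist","opening")[:2]],[(px(q["at"]),round(q["score"],2)) for q in arm.mark_of("wrist","lens")[:2]])
go(T,frame(-d,[-np.sin(y),np.cos(y),0]))
E
```

```text
[0.4928 0.0123 0.3356] [[ 0.6145 -0.2818  0.7369]
 [ 0.1813  0.9595  0.2158]
 [-0.7678  0.001   0.6406]] [-0.3058 -0.744   2.2327  0.4165  1.0853 -2.25  ] [-0.6754  0.3147 -3.2538] 0.022287581510459162
open [0.6371 0.0375] [ 1.9 -1.5  0.4  0.1  2.4  0.1 -0.6 -2.6 -3.3 -2.3 -3.1  0.3 -1.8  0.2]
[(array([306.88, 149.68]), 0.78, array([0.6368, 0.0343, 0.142 ])), (array([521.728,  60.6  ]), 0.66, array([0.4458, 0.209 , 0.142 ]))] [(array([428.608,  92.8  ]), 0.83), (array([320.896, 205.2  ]), 0.8)]
t 19.5 pos [0.4954 0.0127 0.3407] shift cm (tool now) [ 8.6416 -2.055  -1.9164]
turn [-0.0008 -0.001   0.0013] shift cm after turn [ 8.637  -2.0646 -1.9269]
```

Emit:
servo_tool --plan '[{"x":1,"y":-0.5,"z":-0.5,"rx":0,"ry":0,"rz":0,"jaw":-1},{"x":2,"y":-0.5,"z":-0.5,"rx":0,"ry":0,"rz":0,"jaw":-1},{"x":2,"y":-0.5,"z":-0.5,"rx":0,"ry":0,"rz":0,"jaw":-1},{"x":2,"y":-0.4,"z":-0.4,"rx":0,"ry":0,"rz":0,"jaw":-1},{"x":1,"y":0,"z":0,"rx":0,"ry":0,"rz":0,"jaw":-1},{"x":0.6,"y":0,"z":0,"rx":0,"ry":0,"rz":0,"jaw":-1},{"x":0,"y":0,"z":0,"rx":0,"ry":0,"rz":0,"jaw":-1},{"x":0,"y":0,"z":0,"rx":0,"ry":0,"rz":0,"jaw":-1},{"x":0,"y":0,"z":0,"rx":0,"ry":0,"rz":0,"jaw":-1},{"x":0,"y":0,"z":0,"rx":0,"ry":0,"rz":0,"jaw":-1}]'

```text
time_s: 20.33
eef_pos: [0.5402, 0.0062, 0.2635]
eef_rot: [[0.618, -0.283, 0.733], [0.181, 0.959, 0.218], [-0.765, -0.002, 0.644]]
ft_force: [0.2, 0.3, -1.7]
opening: 0.0223
```

```bash
python3 - <<'E'
from h import *
s=arm.state();p=np.array(s["eef_pos"]);R=np.array(s["eef_rot"]);print(p,s["joint_vel"],s["ft_force"],s["opening"])
a=snap("side");w=snap("wrist")
y=.287;cx=np.array([np.cos(y),np.sin(y),0]);d=-np.sin(np.radians(40))*cx+np.array([0,0,np.cos(np.radians(40))])
O=np.array([.637,.035,.142]);L=p+R@[.0668,0,0];S=L+.09*R[:,0]
print("lens",L,"z in opening",(L-O)@d,"spot off-axis",S-O-((S-O)@d)*d,"angle",np.arccos(-R[:,0]@d))
for nm,X in(("lens",L),("mid",L-R[:,0]*.065),("spot",S),("open",O)):print(nm,proj("side",X),proj("wrist",X))
for n in("side","wrist"):
  for t in("torch_mid","lens","opening","can_mid"):
    print(n,t,[(px(q["at"]),round(q["score"],2)) for q in arm.mark_of(n,t)[:3]])
c=cv2.resize(a[90:220,280:410,::-1],(400,400),interpolation=cv2.INTER_CUBIC)
ww=cv2.resize(w[60:310,195:445,::-1],(400,400))
cv2.imwrite("pics/z7.png",np.hstack([c,ww]))
go(O+(.1568)*d,frame(-d,[-np.sin(y),np.cos(y),0]))
E
```

```text
[0.5402 0.0062 0.2635] [-0.0023 -0.0039  0.0069  0.0001 -0.0009 -0.0007] [ 0.2054  0.3012 -1.7282] 0.022253465788989745
lens [0.5814 0.0183 0.2124] z in opening 0.09120904113394687 spot off-axis [ 0.0008 -0.0002  0.0006] angle 0.0021301903998112923
lens [340.3592 160.9534] [320.4526 204.3959]
mid [333.1421 150.8761] [320.455  239.3226]
spot [349.2562 173.3762] [320.4508 177.4991]
open [349.1371 173.7812] [320.7893 176.3997]
side torch_mid [(array([257.92, 191.32]), 0.7), (array([330.112, 153.2  ]), 0.61), (array([297.024, 178.4  ]), 0.58)]
side lens [(array([242.624, 181.32 ]), 0.81), (array([333.568, 228.8  ]), 0.74), (array([298.496, 195.68 ]), 0.64)]
side opening [(array([351.872, 173.8  ]), 0.88)]
side can_mid [(array([415.68, 278.28]), 0.67)]
wrist torch_mid [(array([323.328, 238.32 ]), 0.96), (array([474.368, 131.   ]), 0.6)]
wrist lens [(array([321.216, 202.6  ]), 0.88), (array([463.424, 100.8  ]), 0.78), (array([526.592, 134.   ]), 0.52)]
wrist opening [(array([323.072, 172.2  ]), 0.58)]
wrist can_mid [(array([316.8 ,  15.72]), 0.5)]
t 20.8333 pos [0.5397 0.0063 0.2617] shift cm (tool now) [0.0104 0.0003 0.0744]
turn [ 0.0001 -0.0003  0.0002] shift cm after turn [0.0104 0.0003 0.0744]
```

View pics/z7.png

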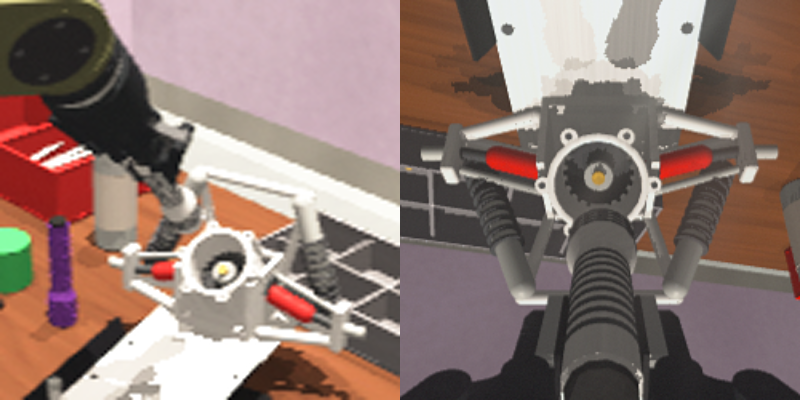

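The final picture shows the torch aimed square at the mouth (wrist crop ring centre at about (598,182), within about 2 mm of the bore axis) and touching nothing. The can is still on the mat. Handing in.

```bash
python3 - <<'E'
from h import *
s=arm.state();print(s["time_s"],s["joint_vel"],s["opening"]);print(arm.job_done())
E
```

```text
20.8333 [0.0004 0.0033 0.0009 0.0027 0.0015 0.0008] 0.022274770743343313
the job is handed in; nothing more can be done
None
```

The fuel can is standing on the rubber mat, and the gripper is holding the torch with its beam pointed into the gear case. I handed the job in at 20.8 s of the 54 s allowed; no verdict was reported.

- **Can:** My first grip on the handle closed on nothing. The finger ends showed about 18 mm behind the reported tool point, and nothing moved. I went 2 cm deeper, lifted the can upright, set it down near the middle of the mat and let go. A later side picture puts it within about 2 pixels of where I set it.
- **Torch:** I took the grey torch out of the dock and left the green and purple look-alikes alone. My calculation from the arm pose puts the lens about 91 mm from the opening, with the beam about 1 mm off the bore axis and an angle error of about 0.002 rad.
- **Last checks:** The arm was still, and the grip was steady at 22 mm. The pictures show the torch clear of everything but the gripper.
- **Disagreements:** Estimates of the opening's centre differed by 2–4 mm between cameras, well inside the 22 mm allowed. An early two-camera estimate of its height was 13 mm low, so I used the given height instead.
- **Not checked:** I didn't measure the loose items on the bench again at the end. After the can was placed, the jar, shock absorber and gear still showed within about 3 pixels of their starting places in at least one view.

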